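Dip the tub with a collared gauge rod and show it for reading

TASK

Lay the guide bar across the two posts of the dip station so that both ends sit down in their saddles, its brass tube opening toward the orange post, and let go of it. Take the gauge rod by its red handle, slide it down the slanted guide tube until its collar stops on the tube's mouth, and draw it right out again, leaving the bar seated and the glassware and other things around where they are. Finish still holding the rod in the gripper, motionless and level, with its tip about 8 cm above the middle of the white reading tile.

Things in the scene. Friction and masses are not known exactly. Their poses are not given: they have to be found in the camera images.
- dip_station: fixed station: aluminium base 110 x 270 x 8 mm, an upright post 64 mm wide at each end of its y axis (orange at -y, grey at +y), between them a round pale open tub 128 mm wide, its rim 82 mm up. Origin: centre of the underside; z up. Saddle seats on the posts are 92 mm up, so the seated bar has its origin at (0, 0, 92 mm) here and axes parallel to these. Saddle: see saddles
- saddles (a point): middle between the two saddles, at seat height (92 mm above the station's origin). Cheeks 46 mm apart in x, 14 mm high, then flaring outward to 26 mm above the seat; end stops 236 mm apart in y, 12 mm high. The bar (40 x 230 mm) thus has 3 mm play each way
- guide_bar: loose aluminium bar 40 (x) x 230 (y) x 12 (z) mm, 0.3 to 0.5 kg, flat on the worktop at the start. Origin: centre of its underside; y along it, z up. It carries a brass guide tube slanting up toward its -y end, over an opening, and a blue grip block 24 (x) x 40 (y) mm, from 12 to 48 mm above the underside, centred at y = +45 mm
- bar_grip (a point): point to grip the bar at: on the centre line of the blue grip block, 12 mm below its top (36 mm above the bar's underside); the block is 24 mm wide in the bar's x; fingertips must stay above the bar's top face, 24 mm below this point; the bar's centre of mass is about 23 mm toward -y from it
- guide_tube: brass tube fixed to the bar. Origin: centre of its lower end, at (0, -5, 10) mm in the bar's frame; z runs up its axis and out of the mouth, 40 degrees above the bar's plane toward the bar's -y; x is the bar's x. Length 50 mm, bore 14 mm, flaring over the last 10 mm to about 23 mm; outside 21 mm, 30 mm at the mouth. The way below it is free for the rod
- tube_mouth (a point): centre of the tube's mouth plane, 50 mm along z from the guide tube's origin; the collar stops here
- gauge_rod: loose straight gauge rod along its y axis, about 0.07 kg. Origin: on the axis inside the red handle, where to grip it. Handle 16 x 16 mm square, y = -45 to +35 mm; steel shaft 8 mm thick to the rounded tip at y = +191 mm (white band with black rings near it); brass collar 34 mm wide at y = 60 to 66 mm. At first level in its cradle, axis 45 mm above the worktop, tip to the robot's left
- collar_face (a point): centre of the collar's front face, on the rod's axis at y = +66 mm
- gauge_tip (a point): the rod's tip, on its axis at y = +191 mm, 125 mm ahead of the collar's face
- rod_cradle: fixed yellow cradle, base 50 x 240 x 8 mm, origin at the centre of its underside, y along the rod. Two open-topped forks, 12 mm thick in y, 51 mm high: one holds the handle's tail (y = -112 mm), one the shaft (y = +60 mm); the rod lifts straight up. The rod's origin lies at about (0, -73, 45) mm here
- reading_tile: fixed white tile 80 x 80 x 6 mm with a small black ring in the middle, flat on the worktop. Origin: centre of its underside
- tube_rack: bystander: blue micro tube rack 58 x 90 x 40 mm, origin at the centre of its underside
- beaker: bystander: small clear beaker 52 mm wide, 56 mm high, origin at the centre of its underside
- petri_stack: bystander: stack of clear petri dishes 64 mm wide, 45 mm high, origin at the centre of its underside
- timer: bystander: white timer 60 x 64 x 18 mm lying flat, origin at the centre of its underside
- dropper: bystander: small white bottle with orange cap, 32 mm wide, 66 mm high, origin at the centre of its underside
Not all that is in view belongs to the job. There is more than one size of the reading_tile; the job needs the larger.

How it is judged:
On the way, in this order (a step that is already met when the one before it is completed fails the run):
1. the guide bar lies seated in both saddles, tube mouth toward the orange post, let go (x of guide_bar in the frame of dip_station between -0.007 and 0.007 m and y of guide_bar in the frame of dip_station between -0.008 and 0.008 m and z of guide_bar in the frame of dip_station between 0.087 and 0.097 m and angle between the z axis of guide_bar and the z axis of dip_station, either way round below 0.06 rad and angle between the x axis of guide_bar and the x axis of dip_station, either way round below 0.08 rad and y of tube_mouth in the frame of dip_station below 0 m and contact force between each of the arm, the fingers and guide_bar below 0.05 N and linear speed of guide_bar below 0.02 m/s), for 0.2 s.
2. the gauge rod is in the guide tube with its collar against the mouth, the bar still seated (x of guide_bar in the frame of dip_station between -0.007 and 0.007 m and y of guide_bar in the frame of dip_station between -0.008 and 0.008 m and z of guide_bar in the frame of dip_station between 0.087 and 0.097 m and angle between the z axis of guide_bar and the z axis of dip_station, either way round below 0.06 rad and angle between the x axis of guide_bar and the x axis of dip_station, either way round below 0.08 rad and y of tube_mouth in the frame of dip_station below 0 m and z of collar_face in the frame of guide_tube between 0.044 and 0.0545 m and angle between the y axis of gauge_rod and the z axis of guide_tube, either way round below 0.2 rad and x of collar_face in the frame of guide_tube between -0.01 and 0.01 m and y of collar_face in the frame of guide_tube between -0.01 and 0.01 m), for 0.1 s.
3. the rod, held in the fingers, is drawn right out of the tube, the bar still seated (x of guide_bar in the frame of dip_station between -0.007 and 0.007 m and y of guide_bar in the frame of dip_station between -0.008 and 0.008 m and z of guide_bar in the frame of dip_station between 0.087 and 0.097 m and angle between the z axis of guide_bar and the z axis of dip_station, either way round below 0.06 rad and angle between the x axis of guide_bar and the x axis of dip_station, either way round below 0.08 rad and y of tube_mouth in the frame of dip_station below 0 m and contact force between the fingers and gauge_rod above 0.5 N and z of gauge_tip in the frame of guide_tube above 0.055 m), for 0.1 s.
At the end, for the whole second after the job is handed in: Fingers hold the rod, still, touching nothing else, level within 8 degrees, tip within 35 mm sideways of the tile's middle, 46 to 130 mm above the worktop. Bar still seated: within 7, 8, 5 mm (x, y, z), flat within 0.06 rad, in line within 0.08 rad, mouth toward the orange post, not held (x of guide_bar in the frame of dip_station between -0.007 and 0.007 m and y of guide_bar in the frame of dip_station between -0.008 and 0.008 m and z of guide_bar in the frame of dip_station between 0.087 and 0.097 m and angle between the z axis of guide_bar and the z axis of dip_station, either way round below 0.06 rad and angle between the x axis of guide_bar and the x axis of dip_station, either way round below 0.08 rad and y of tube_mouth in the frame of dip_station below 0 m and contact force between the fingers and gauge_rod above 0.5 N and contact force between each of guide_bar, dip_station, rod_cradle, reading_tile and gauge_rod below 0.05 N and contact force between the fingers and guide_bar below 0.05 N and horizontal distance between gauge_tip and reading_tile below 0.035 m and height (world z) of gauge_tip between 0.046 and 0.13 m and angle between gauge_rod's own y axis and vertical between 1.4308 and 1.7108 rad and height (world z) of gauge_rod above 0.03 m and linear speed of gauge_rod below 0.02 m/s and angular speed of gauge_rod below 0.15 rad/s); the arm keeps its last pose, push and grip.
It fails at once if the tube rack is moved more than 30 mm (distance of tube_rack from where it was at the start of the episode above 0.03 m).
It fails at once if the beaker is moved more than 30 mm (distance of beaker from where it was at the start of the episode above 0.03 m).
It fails at once if the petri stack is moved more than 30 mm (distance of petri_stack from where it was at the start of the episode above 0.03 m).
It fails at once if the timer is moved more than 30 mm (distance of timer from where it was at the start of the episode above 0.03 m).
It fails at once if the dropper bottle is moved more than 30 mm (distance of dropper from where it was at the start of the episode above 0.03 m).
It also fails if it takes over 67 s, if anything falls off the work surface, if the arm or the gripper's body presses on something with over 40 N, if the wrist force passes 120 N, or if a joint passes its speed limit or range.

ROBOT

A 6-joint arm with a two-finger parallel gripper is mounted at the origin on a cart in front of the work surface, level with it; the furniture and walls round the work are solid. World frame = base frame: x ahead of the robot, y to its left, z up, the work surface at z = 0. Lengths are in m, angles in rad, forces in N, time in s.
With the tool pointing down it reaches from about 0.375 to 0.75 m from the base axis. Payload 9 kg.
Tool frame: the origin (TCP) lies midway between the tips of the shut fingers; the grasp point (between the pads) lies 19 mm behind it (manip.grip_point_offset is the distance from the TCP to the grasp point, in m); z points along the fingers, y is the line along which they close (so a half turn about z gives the same grasp; the last joint's range is limited). The gripper opens to 85 mm and grips with 20 to 120 N. Pads are 22 mm wide; open, the fingers measure 114 mm over their backs; the gripper's body (76 mm by 85 mm) begins 54 mm behind the grasp point. The pads swing forward as they close: fully open they stand 13 mm farther back than shut.
Start: joints at [0.927, 0.104, 0.097, 1.564, 0, 1.353], TCP at [0.248, 0.546, 0.231] pointing down, gripper open.
Joint ranges: [-2.99, 2.99], [-0.84, 1.86], [-1.1, 1.16], [-1.84, 2.11], [-1.51, 1.56], [-3.14, 3.14]. Speed limits (rad/s): [2.22, 2.22, 2.57, 3.14, 3.14, 3.14].

INTERFACE

Orientations are given as a unit quaternion [w, x, y, z].
In Python, from station import sensors, eyes, ticket, nets, manip gives the robot as it stands.
- The arm moves only by the tool step_arm, never from a script. Its argument "motion" is a list of rows, each a list of 2 entries, a list of its own where there are three numbers: the shift along the tool's x, y, z in units of 300 mm (1.0 is 300 mm), then the turn, a rotation vector about the tool's x, y, z in units of 90 degrees (1.0 is 90 degrees). A call has 1 to 10 rows; each row is the pose to reach, as a shift and turn from the pose commanded when the call began, along the tool's axes at that moment; what a row does not reach only later rows make up. A row lasts 1/10 s, in which the tool goes at most 50 mm and 8.59 degrees, less where a joint would pass 70% of its speed; a pose out of reach is approached as far as the arm can. A call with a number of a shift or a turn outside -1 to 1 is refused whole. A call with a gripper value outside its range is refused whole. "gripper" is the closure, from 0 (fully open) to 1 (shut), set as the call begins (left out, the last holds). The fingers move at their own pace and stop on an object; "force" is the grip in N (left out, the last holds). Time passes only in rows, so rows that repeat a pose let the fingers close. It gives the time, the measured TCP pose, the force, the opening and the grip force at its end, in the units of the state.
- sensors.sense(): the state, without advancing time (a new reading comes with each control period).
- eyes.get_image(name): name is "scene" or "top" or "wrist"; returns a dict with "image" (384x512x3 uint8, red, green, blue), "z_map" (384x512 float32, m along the optical axis (not along the pixel's ray), 0 where there is no reading), "K" (3x3 intrinsics, pixels), "eye" and "orientation" of the camera in the world. Camera axes: x right, y down, z forward; pixel columns grow to the right and rows downward; lengths in m; the calibration is good to about 2 mm. A picture is of the moment at which its call begins.
- ticket.hand_in(): hands the job in; it is judged then, once.
Trained networks look in the newest picture that a camera, given by its name, has taken for a name from the list of things; names that differ only in an ending like _2 or _b are one class to them, and where a whole thing is asked for, a point or a joint stands for the part that bears it (a point fixed in the world has none). Each returns a list of dicts, best first, with "p" (0 to 1); they miss things now and then, are a little off and sometimes report something else, mostly with a low value. They report only what shows in the picture. A call takes as long as a camera call. They do not tell look-alikes from the thing itself.
- nets.boxes_of(camera, label): "position" ([column, row] in pixels, amid what is visible of it).
The state is a dict: "time_s": time; "joint_pos": joint angles; "joint_velocities": joint speeds; "tau": joint torques, N m; "position": TCP position; "orientation": TCP orientation; "contact_force": force on the tool from outside, world axes, zero at the start; "torque": the same for the moment, N m; "grip_width": opening from 0.0 (shut) to 1.0 (fully open); "grasp_force": force on a finger pad.
Only numpy, scipy, OpenCV 4.12 (cv2) and the standard library are available. Lean on these libraries where they do the work, as an engineer would, in place of code of your own. Each camera call takes 0.05 s, during which the arm holds its last target. There are 200 camera calls.

## Working session

There is one attempt and no reset: what is moved stays moved. The work goes in short steps, Python scripts to look and compute and a tool call to move; the robot and the scene stay as the last step left them, time stands still between calls to the robot, and variables do not carry over. Pictures are saved under pics/ and viewed, at most 10 in all, crops included, and the job is handed in when it is done.

Besides the shell and the picture viewer there is one more tool, called after ">>>" in YAML: its name, and indented under it one key for each argument. step_arm: Moves the arm, as the interface text tells. Shifts and turns lie within -1 to 1; 1 stands for 300 mm of shift or 90 degrees of turn. Its arguments: {"type":"object","properties":{"motion":{"type":"array","items":{"type":"array"}},"gripper":{"type":"number"},"force":{"type":"number"}},"required":["motion"]}

```bash
mkdir -p pics
cat > h.py <<'E'
import numpy as np, cv2
from scipy.spatial.transform import Rotation as R
from station import sensors, eyes, ticket, nets, manip
def q2R(q): return R.from_quat([q[1],q[2],q[3],q[0]])
def cloud(d):
    z=d["z_map"];K=d["K"];v,u=np.mgrid[:z.shape[0],:z.shape[1]]
    P=np.stack([(u-K[0,2])/K[0,0]*z,(v-K[1,2])/K[1,1]*z,z],-1)
    W=P@q2R(d["orientation"]).as_matrix().T+np.array(d["eye"]); W[z==0]=np.nan
    return W
def save(n,im,s=1): cv2.imwrite("pics/"+n,cv2.resize(im[...,::-1],None,fx=s,fy=s))
def move(p,q_R):
    s=sensors.sense();Rt=q2R(s["orientation"])
    print("shift",np.round(Rt.inv().apply(np.array(p)-s["position"])/.3,4),"turn",np.round((Rt.inv()*q_R).as_rotvec()/(np.pi/2),4))
E
python3 - <<'E'
from h import *
for c in ["top","scene"]:
    d=eyes.get_image(c);W=cloud(d);save(c+"1.png",d["image"],1.5);np.savez(c+"1.npz",W=W,im=d["image"],K=d["K"],eye=d["eye"],q=d["orientation"])
    print(c,np.round(d["eye"],3))
    for l in ["dip_station","guide_bar","bar_grip","tube_mouth","guide_tube","gauge_rod","gauge_tip","collar_face","rod_cradle","reading_tile","tube_rack","beaker","petri_stack","timer","dropper"]:
        for r in nets.boxes_of(c,l)[:2]:
            u,v=np.round(r["position"]).astype(int);print(l,round(r["p"],2),u,v,np.round(W[v,u],3))
print(sensors.sense(),manip.grip_point_offset)
E
```

```text
top [ 0.306 -0.226  1.296]
dip_station 0.74 163 174 [0.612 0.078 0.007]
dip_station 0.63 195 230 [ 0.422 -0.029  0.003]
guide_bar 0.63 184 228 [ 0.425 -0.001  0.047]
guide_bar 0.57 280 186 [ 0.555 -0.311  0.029]
bar_grip 0.8 279 188 [ 0.548 -0.307  0.026]
bar_grip 0.28 279 134 [ 0.742 -0.317  0.001]
tube_mouth 0.42 286 190 [ 0.541 -0.33   0.026]
guide_tube 0.45 287 188 [ 0.545 -0.332  0.041]
gauge_rod 0.57 279 136 [ 0.733 -0.316  0.005]
gauge_rod 0.53 197 231 [ 0.418 -0.037  0.011]
gauge_tip 0.83 199 231 [ 0.417 -0.044  0.014]
collar_face 0.6 360 227 [ 0.415 -0.563  0.015]
collar_face 0.55 199 225 [ 0.437 -0.043  0.009]
rod_cradle 0.59 188 229 [ 0.426 -0.007  0.006]
reading_tile 0.71 253 228 [ 0.423 -0.218  0.006]
reading_tile 0.67 304 231 [ 0.408 -0.383  0.007]
tube_rack 0.83 312 149 [ 0.675 -0.422  0.033]
tube_rack 0.17 275 187 [ 0.558 -0.296 -0.003]
beaker 0.64 281 136 [ 0.735 -0.324 -0.002]
petri_stack 0.86 249 141 [ 0.709 -0.214  0.035]
petri_stack 0.48 201 229 [ 0.42  -0.056  0.055]
timer 0.64 360 227 [ 0.415 -0.563  0.015]
dropper 0.65 204 229 [ 0.419 -0.065  0.057]
dropper 0.
[... 1034 characters left out ...]
': 1.6, 'joint_pos': array([9.27326820e-01, 1.04093393e-01, 9.72777709e-02, 1.56393742e+00,
       1.27179718e-05, 1.35310665e+00]), 'joint_velocities': array([-0.00083067,  0.00058341, -0.00093106, -0.0009023 ,  0.00045256,
       -0.00122142]), 'tau': array([-9.72467315e-04, -5.56748199e+01,  5.03764629e+01,  7.29409585e-04,
       -3.57539438e-04, -2.23250005e-07]), 'position': array([0.24780503, 0.546444  , 0.23132231]), 'orientation': array([3.25417839e-06, 2.11285450e-01, 9.77424400e-01, 2.23195741e-05]), 'contact_force': array([-0.68485577, -0.03345088, -0.88400902]), 'torque': array([ 0.05301849, -0.02630753,  0.00146286]), 'grasp_force': 0.0, 'grip_width': 0.9991187938135859} 0.0187
```

Run:
```python
from h import *
im=np.load("top1.npz")["im"];save("topc.png",im[115:265,120:380],3)
im=np.load("scene1.npz")["im"];save("scc.png",im[130:300,120:385],3)
```

```text
(no output)
```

View pics/topc.png

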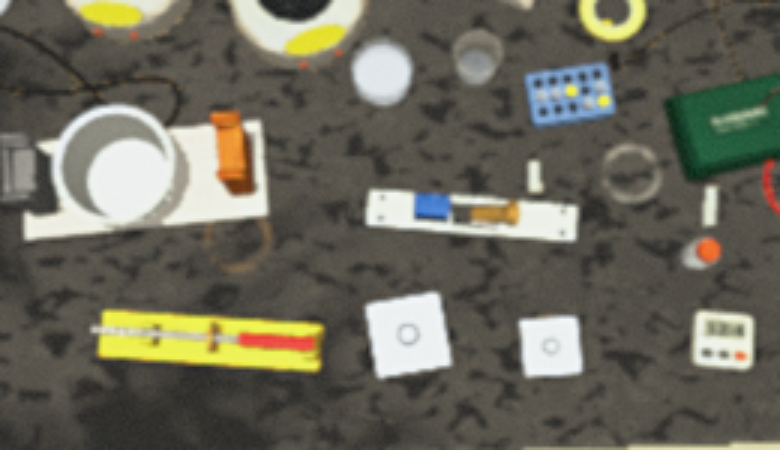

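View pics/scc.png

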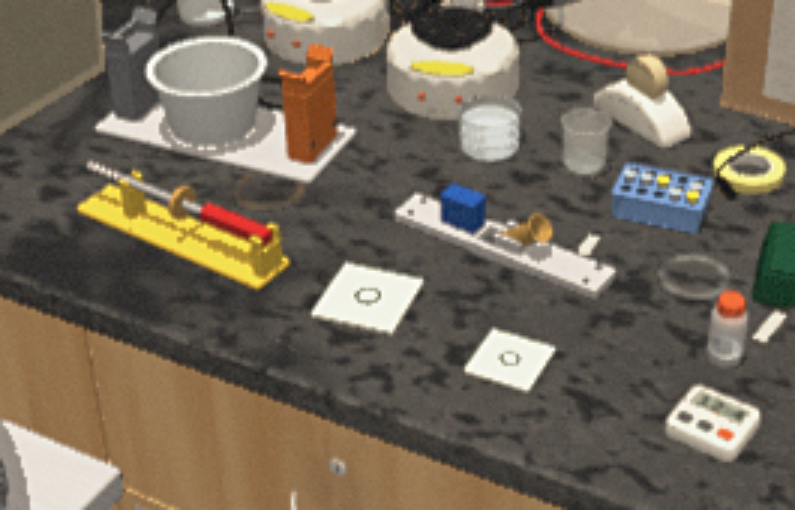

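```bash
cat >> h.py <<'E'
def plane(uv,d,z):
    uv=np.atleast_2d(np.asarray(uv,float));K=d["K"]
    r=np.c_[(uv[:,0]-K[0,2])/K[0,0],(uv[:,1]-K[1,2])/K[1,1],np.ones(len(uv))]@q2R(d["orientation"]).as_matrix().T
    e=np.array(d["eye"]);return e+r*((z-e[2])/r[:,2])[:,None]
def mask(im,name):
    h=cv2.cvtColor(im,cv2.COLOR_RGB2HSV).astype(int);H,S,V=h[...,0],h[...,1],h[...,2]
    return {"white":(S<50)&(V>165),"blue":(H>100)&(H<130)&(S>120),"red":((H<5)|(H>172))&(S>150)&(V>90),"orange":(H>5)&(H<16)&(S>150),"yellow":(H>22)&(H<34)&(S>140),"grey":(S<40)&(V>60)&(V<150)}[name]
def rect(m,box,d,z,hull=True):
    u0,v0,u1,v1=box;mm=np.zeros(m.shape,np.uint8);mm[v0:v1,u0:u1]=m[v0:v1,u0:u1]
    n,l,st,_=cv2.connectedComponentsWithStats(mm);k=1+np.argmax(st[1:,4]);v,u=np.nonzero(l==k)
    p=plane(np.c_[u,v],d,z)[:,:2]
    (c,s,a)=cv2.minAreaRect((p*1000).astype(np.float32))
    b=cv2.boxPoints((c,s,a));e=[b[1]-b[0],b[2]-b[1]];e=max(e,key=np.linalg.norm)
    if e[1]<0:e=-e
    return np.round(np.array(c)/1000,4),np.round(np.array(s),1),round(np.degrees(np.arctan2(-e[0],e[1])),2),len(u)
E
python3 - <<'E'
from h import *
L=np.load("top1.npz");im=L["im"];d=dict(K=L["K"],eye=L["eye"],orientation=L["q"]);W=L["W"]
w=mask(im,"white")
print("bar",rect(w|mask(im,"blue"),(238,172,318,200),d,.012))
print("blue",rect(mask(im,"blue"),(250,172,280,195),d,.048))
print("tile",rect(w,(235,208,275,245),d,.006))
print("cradle",rect(mask(im,"yellow")|mask(im,"red"),(145,210,232,245),d,.012))
print("red",rect(mask(im,"red"),(190,220,232,240),d,.053))
c=np.array([(262,122),(268,215),(25,240)])/3+[120,115]
print("base corners",plane(c,d,.008))
print("orange",rect(mask(im,"orange"),(185,150,206,182),d,.118))
for n,b in [("orangetop",(185,148,206,182)),("grey",(120,155,142,187))]:
    P=W[b[1]:b[3],b[0]:b[2]].reshape(-1,3);P=P[P[:,2]>.085];print(n,P.shape,P.min(0),P.max(0),np.median(P,0))
P=W[145:195,136:183].reshape(-1,3);P=P[(P[:,2]>.072)&(P[:,2]<.088)];cc=cv2.minEnclosingCircle((P[:,:2]*1000).astype(np.float32));print("tub",cc)
E
```

```text
bar (array([ 0.5579, -0.3012]), array([231.5,  42.5]), np.float32(-5.99), 672)
blue (array([ 0.5606, -0.2582]), array([32.2, 23. ]), np.float32(-1.8), 78)
tile (array([ 0.4291, -0.2268]), array([81.6, 81.7]), np.float32(8.19), 629)
cradle (array([ 0.4188, -0.0117]), array([240.8,  34.9]), np.float32(-5.49), 612)
red (array([ 0.4207, -0.0884]), array([72.5,  9.4]), np.float32(-1.73), 74)
base corners [[ 0.67061025 -0.07148845  0.008     ]
 [ 0.56372679 -0.07742752  0.008     ]
 [ 0.54397904  0.19151544  0.008     ]]
orange (array([ 0.5977, -0.0557]), array([57. , 30.6]), np.float32(-89.97), 111)
orangetop (222, 3) [ 0.5828283  -0.06447744  0.08516489] [ 0.65372296 -0.03184783  0.12100013] [ 0.6206611  -0.04905426  0.09718576]
grey (265, 3) [0.56738026 0.12801052 0.0850268 ] [0.63753005 0.18608879 0.12170983] [0.60483636 0.16909356 0.09581851]
tub ((620.7020874023438, 81.76844024658203), 77.1038818359375)
```

```bash
cat >> h.py <<'E'
def down(th): 
    t=np.radians(th);c,s=np.cos(t),np.sin(t)
    return R.from_matrix(np.array([[-s,c,0],[c,s,0],[0,0,-1]]))  # columns x=(-s,c,0), y=(c,s,0)
E
python3 - <<'E'
from h import *
move([.60,.06,.30],down(4))
E
```

```text
shift [-1.7389 -0.9918 -0.229 ] turn [ 0.     -0.      0.6845]
```

>>> step_arm:
  motion:
    - [[-0.87,-0.5,-0.229],[0,0,0.34]]
    - [[-0.87,-0.5,-0.229],[0,0,0.34]]
    - [[-0.87,-0.5,-0.229],[0,0,0.34]]
    - [[-0.87,-0.5,-0.229],[0,0,0.34]]
    - [[-0.87,-0.5,-0.229],[0,0,0.34]]
    - [[-0.87,-0.5,-0.229],[0,0,0.34]]
    - [[-0.87,-0.5,-0.229],[0,0,0.34]]
  gripper: 0

```text
time_s: 2.3
position: [0.4264, 0.2986, 0.3013]
orientation: [0.001, 0.464, 0.886, 0.0]
contact_force: [-0.3, 0.0, 0.0]
grip_width: 1.001
grasp_force: 0.0
```

Run:
```python
from h import *
move([.60,.06,.30],down(4))
```

```text
shift [-0.9832  0.0223  0.0059] turn [0.0014 0.0006 0.3416]
```

>>> step_arm:
  motion:
    - [[-0.98,0.022,0.0],[0,0,0.34]]
    - [[-0.98,0.022,0.0],[0,0,0.34]]
    - [[-0.98,0.022,0.0],[0,0,0.34]]
    - [[-0.98,0.022,0.0],[0,0,0.34]]
    - [[-0.98,0.022,0.0],[0,0,0.34]]
    - [[-0.98,0.022,0.0],[0,0,0.34]]
    - [[-0.98,0.022,0.0],[0,0,0.34]]
    - [[-0.98,0.022,0.0],[0,0,0.34]]

```text
time_s: 3.1
position: [0.5978, 0.0646, 0.2994]
orientation: [-0.001, 0.68, 0.733, -0.0]
contact_force: [0.1, 0.4, 0.4]
grip_width: 1.001
grasp_force: 0.0
```

Run:
```python
from h import *
d=eyes.get_image("wrist");W=cloud(d);save("w1.png",d["image"],1.5);np.savez("w1.npz",W=W,im=d["image"],K=d["K"],eye=d["eye"],q=d["orientation"])
s=sensors.sense();print(d["eye"],d["K"][0,0],s["position"],s["joint_pos"],q2R(s["orientation"]).inv().apply(d["eye"]-s["position"]))
move([.5626,-.2564,.20],down(-6))
```

```text
[0.59306709 0.14015558 0.44185072] 279.4479222720309 [0.59739043 0.06546925 0.29982948] [-1.08435105e-01  1.37108543e-01  2.58065655e-01  1.69238226e+00
  4.48233678e-04  1.38564363e+00] [ 0.074877    0.00133745 -0.14198034]
shift [-1.061  -0.1977  0.3323] turn [-0.0004 -0.0003  0.1155]
```

View pics/w1.png

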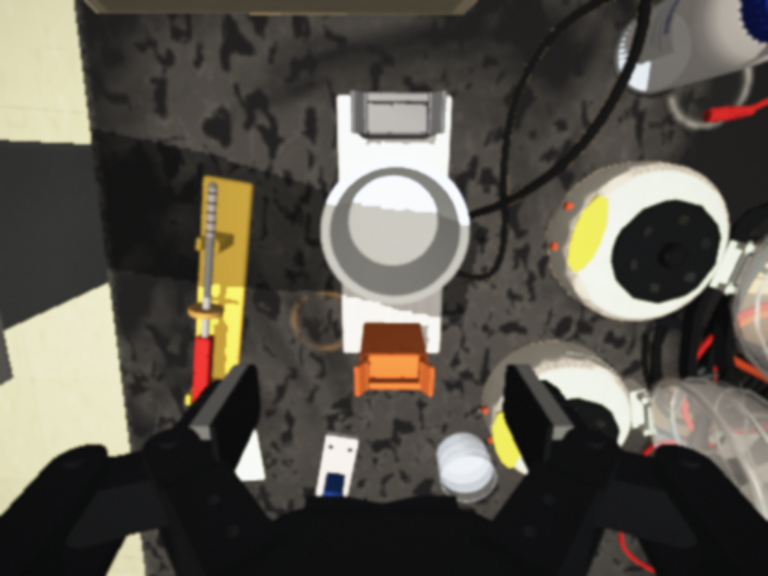

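Run:
```python
from h import *
L=np.load("w1.npz");im=L["im"];W=L["W"];d=dict(K=L["K"],eye=L["eye"],orientation=L["q"])
th=np.radians(4);ex=np.array([np.cos(th),np.sin(th)]);ey=np.array([-ex[1],ex[0]]);c0=np.array([.61,.061])
Q=W.copy();Q[...,:2]=W[...,:2]-c0;X=Q[...,:2]@ex;Y=Q[...,:2]@ey;Z=W[...,2]
for n,s in (("orange",-1),("grey",1)):
    near=(np.abs(X)<.05)&(s*Y>.085)&(s*Y<.15)
    for lo,hi,t in ((.085,.098,"seat"),(.114,.125,"cheektop"),(.099,.107,"stop")):
        m=near&(Z>lo)&(Z<hi)
        if m.sum():
            x,y=X[m],Y[m];print(n,t,m.sum(),"x",np.percentile(x,[0,3,50,97,100]).round(4),"y",np.percentile(y,[0,3,50,97,100]).round(4),"z",np.median(Z[m]).round(4))
m=(Z>.076)&(Z<.088)&(np.hypot(X,Y)<.09)&(np.abs(Y)<.08)
pts=np.c_[X[m],Y[m]];A=np.c_[2*pts,np.ones(len(pts))];r=np.linalg.lstsq(A,(pts**2).sum(1),rcond=None)[0];print("rim",m.sum(),r[:2],np.sqrt(r[2]+r[0]**2+r[1]**2))
# white base
w=mask(im,"white");m=(Z<.02)&(Z>-.008)&(np.abs(X)<.08)&(np.abs(Y)<.16)&(im.min(-1)>150)
v,u=np.nonzero(m);p=plane(np.c_[u,v],d,.008)[:,:2]
print(cv2.minAreaRect((p*1000).astype(np.float32)),len(u))
q=p-c0;x=q@ex;y=q@ey
for a,b in((-.135,-.08),(.07,.09),(.09,.11),(.11,.13)):
    k=(y>a)&(y<b);print(a,b,k.sum(),x[k].min(),x[k].max(),y[k].min(),y[k].max())
```

```text
orange seat 707 x [-0.0316 -0.0267 -0.0007  0.0252  0.0313] y [-0.1175 -0.1166 -0.1035 -0.093  -0.0923] z 0.0917
orange cheektop 148 x [-0.0343 -0.0342 -0.0295  0.0343  0.0347] y [-0.1218 -0.1204 -0.107  -0.0939 -0.093 ] z 0.1155
orange stop 281 x [-0.0282 -0.0253  0.0019  0.0256  0.0285] y [-0.1225 -0.1218 -0.1166 -0.0931 -0.0927] z 0.1037
grey seat 907 x [-0.0283 -0.0222 -0.0001  0.0222  0.0286] y [0.0967 0.0969 0.1086 0.1195 0.1203] z 0.0919
grey cheektop 250 x [-0.0347 -0.0345 -0.03    0.0342  0.0346] y [0.0968 0.0978 0.111  0.1246 0.1255] z 0.1156
grey stop 374 x [-0.0262 -0.025   0.0016  0.0246  0.0256] y [0.097  0.0995 0.1213 0.1254 0.1255] z 0.1044
rim 2048 [-0.00013225  0.01709525] 0.05962701043204264
((614.684326171875, 63.596397399902344), (142.72500610351562, 267.78363037109375), 3.5179402828216553) 5951
-0.135 -0.08 978 -0.05413776773728316 0.05556285106613239 -0.1319652135692694 -0.08094529303973814
0.07 0.09 798 -0.05466608379387318 0.05521359475778358 0.07007338562234655 0.08994339895639518
0.09 0.11 499 -0.05423543246858842 0.0551760294183139 0.09075398003603079 0.10999461325230223
0.11 0.13 180 -0.05371161786682079 0.05495317772271399 0.11000230916049678 0.1299968339822488
```

>>> step_arm:
  motion:
    - [[-0.9,-0.18,0.0],[0,0,0.11]]
    - [[-0.9,-0.18,0.0],[0,0,0.11]]
    - [[-0.9,-0.18,0.0],[0,0,0.11]]
    - [[-0.9,-0.18,0.0],[0,0,0.11]]
    - [[-0.9,-0.18,0.0],[0,0,0.11]]
    - [[-0.9,-0.18,0.0],[0,0,0.11]]
    - [[-0.9,-0.18,0.0],[0,0,0.11]]

```text
time_s: 3.85
position: [0.5639, -0.21, 0.2999]
orientation: [0.0, 0.741, 0.672, -0.0]
contact_force: [0.3, 0.7, 0.1]
grip_width: 0.998
grasp_force: 0.0
```

Run:
```python
from h import *
d=eyes.get_image("wrist");W=cloud(d);im=d["image"];save("w2.png",im,1.5);np.savez("w2.npz",W=W,im=d["image"],K=d["K"],eye=d["eye"],q=d["orientation"])
Z=W[...,2];near=np.hypot(W[...,0]-.558,W[...,1]+.301)<.14
w=(im.min(-1)>150)&near
v,u=np.nonzero(w);print(u.min(),u.max(),v.min(),v.max())
b=(u.min(),v.min(),u.max()+1,v.max()+1)
print("bar",rect(w|(mask(im,"blue")&near),b,d,.012))
print("blue",rect(mask(im,"blue")&near,(0,0,512,384),d,.048))
m=mask(im,"blue")&near&(Z>.043);P=W[m];print(m.sum(),P.mean(0),cv2.minAreaRect((P[:,:2]*1000).astype(np.float32)))
m=(im.min(-1)>150)&(np.hypot(W[...,0]-.429,W[...,1]+.227)<.06);v,u=np.nonzero(m)
if len(u): print("tile",rect(m,(0,0,512,384),d,.006))
```

```text
112 292 141 372
bar (array([ 0.5572, -0.301 ]), array([228.5,  41.5]), np.float32(-6.36), 2391)
blue (array([ 0.563 , -0.2527]), array([45.2, 20.3]), np.float32(-8.15), 400)
352 [ 0.56253944 -0.25508979  0.04768061] ((562.553466796875, -255.9029998779297), (39.69721984863281, 20.2661190032959), 81.57096099853516)
tile (array([ 0.4288, -0.2265]), array([81.6, 81.4]), np.float32(-81.63), 2462)
```

View pics/w2.png

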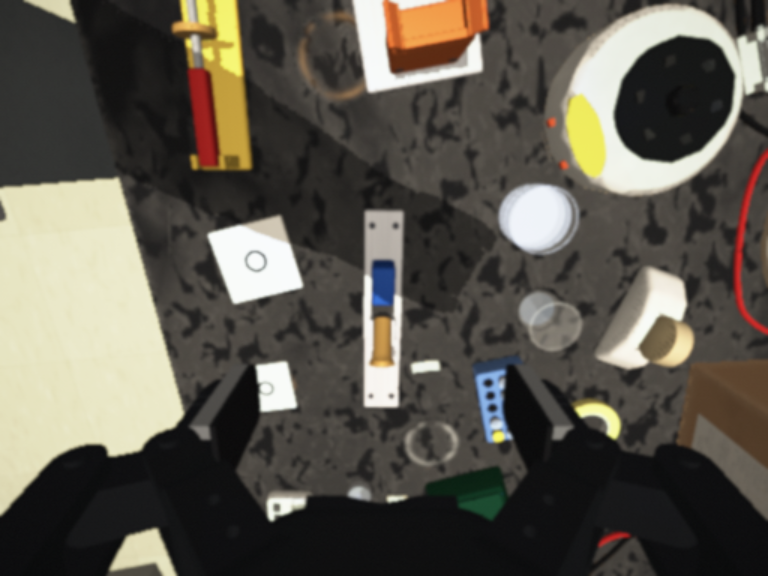

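Run:
```python
from h import *
move([.5625,-.2562,.10],down(-6.3)); move([.5625,-.2562,.019],down(-6.3))
```

```text
shift [-0.16    0.0094  0.6672] turn [ 0.0001 -0.0002  0.0084]
shift [-0.1601  0.0094  0.9372] turn [ 0.0001 -0.0002  0.0084]
```

>>> step_arm:
  motion:
    - [[-0.16,0.0094,0.667],[0,0,0.0084]]
    - [[-0.16,0.0094,0.667],[0,0,0.0084]]
    - [[-0.16,0.0094,0.667],[0,0,0.0084]]
    - [[-0.16,0.0094,0.667],[0,0,0.0084]]
    - [[-0.16,0.0094,0.75],[0,0,0.0084]]
    - [[-0.16,0.0094,0.85],[0,0,0.0084]]
    - [[-0.16,0.0094,0.937],[0,0,0.0084]]
    - [[-0.16,0.0094,0.937],[0,0,0.0084]]
    - [[-0.16,0.0094,0.937],[0,0,0.0084]]

```text
time_s: 4.8
position: [0.5633, -0.2547, 0.0198]
orientation: [-0.0, 0.744, 0.668, 0.0]
contact_force: [0.3, -1.0, 0.5]
grip_width: 0.999
grasp_force: 0.0
```

>>> step_arm:
  motion:
    - [[0,0,0],[0,0,0]]
    - [[0,0,0],[0,0,0]]
    - [[0,0,0],[0,0,0]]
    - [[0,0,0],[0,0,0]]
    - [[0,0,0],[0,0,0]]
    - [[0,0,0],[0,0,0]]
    - [[0,0,0],[0,0,0]]
  gripper: 1
  force: 90

```text
time_s: 5.5
position: [0.5632, -0.2568, 0.0198]
orientation: [0.001, 0.745, 0.667, 0.0]
contact_force: [0.3, 0.9, 5.6]
grip_width: 0.27
grasp_force: 89.7
```

>>> step_arm:
  motion:
    - [[0,0,-0.05],[0,0,0]]
    - [[0,0,-0.15],[0,0,0]]
    - [[0,0,-0.3],[0,0,0]]
    - [[0,0,-0.45],[0,0,0]]
    - [[0,0,-0.6],[0,0,0]]
    - [[0,0,-0.65],[0,0,0]]
    - [[0,0,-0.65],[0,0,0]]
    - [[0,0,-0.65],[0,0,0]]

```text
time_s: 6.3
position: [0.5621, -0.256, 0.2116]
orientation: [-0.001, 0.745, 0.667, -0.0]
contact_force: [0.6, -0.3, -4.6]
grip_width: 0.267
grasp_force: 89.1
```

Run:
```python
from h import *
d=eyes.get_image("wrist");W=cloud(d);im=d["image"];save("w3.png",im,1.5);np.savez("w3.npz",W=W,im=d["image"],K=d["K"],eye=d["eye"],q=d["orientation"])
s=sensors.sense();print(s["position"],s["contact_force"],s["torque"],s["joint_pos"])
Rt=q2R(s["orientation"]);T=Rt.inv().apply(W.reshape(-1,3)-s["position"]).reshape(W.shape)
m=(T[...,2]>-.03)&(T[...,2]<.03)&(np.abs(T[...,1])<.03)&(T[...,0]>.0)&(T[...,0]<.1)
P=T[m];print(m.sum());
A=np.c_[P,np.ones(len(P))]
for n,k in (("block",P[:,2]<-.005),("plate",P[:,2]>=-.005)):
    p=P[k];print(n,len(p),np.percentile(p,[0,2,50,98,100],axis=0).round(4))
p=P[(P[:,2]>0)&(P[:,0]>.03)];print(np.linalg.lstsq(np.c_[p[:,:2],np.ones(len(p))],p[:,2],rcond=None)[0], cv2.minAreaRect((p[:,:2]*1000).astype(np.float32)))
```

```text
[ 0.56177704 -0.25572504  0.21084157] [ 0.43824496  0.69302267 -4.64902366] [0.05392056 0.01899516 0.00137547] [-6.38783120e-01  1.59281633e-01  1.19744237e-01  1.53545987e+00
  1.33399104e-04  1.04122167e+00]
11320
block 3830 [[ 0.     -0.0238 -0.03  ]
 [ 0.0009 -0.0219 -0.0297]
 [ 0.0104  0.0012 -0.0276]
 [ 0.0202  0.0243 -0.0068]
 [ 0.0207  0.0265 -0.005 ]]
plate 7490 [[ 0.0041 -0.0189 -0.005 ]
 [ 0.0091 -0.0177  0.0002]
 [ 0.0435  0.0015  0.0071]
 [ 0.0691  0.0204  0.0088]
 [ 0.07    0.0216  0.0149]]
[0.00898461 0.0013124  0.00667768] ((50.02577209472656, 1.5125007629394531), (40.227508544921875, 40.03102111816406), 89.99493408203125)
```

View pics/w3.png

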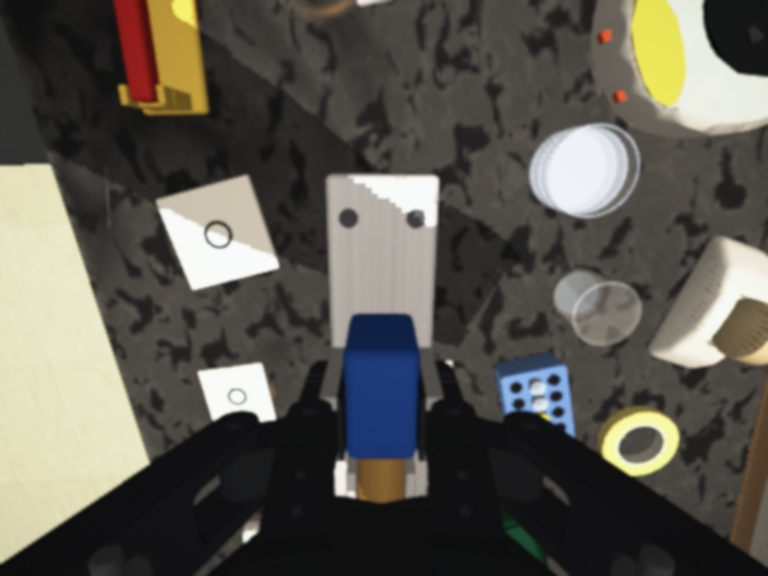

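Run:
```python
from h import *
move([.6061,.1076,.2],down(4))
```

```text
shift [1.2199 0.015  0.0388] turn [-0.0021 -0.0016 -0.114 ]
```

>>> step_arm:
  motion:
    - [[0.1,0.015,0],[0,0,-0.05]]
    - [[0.22,0.015,0],[0,0,-0.1]]
    - [[0.36,0.015,0],[0,0,-0.114]]
    - [[0.5,0.015,0],[0,0,-0.114]]
    - [[0.64,0.015,0],[0,0,-0.114]]
    - [[0.78,0.015,0],[0,0,-0.114]]
    - [[0.9,0.015,0],[0,0,-0.114]]
    - [[0.98,0.015,0],[0,0,-0.114]]
    - [[1.0,0.015,0],[0,0,-0.114]]
    - [[1.0,0.015,0],[0,0,-0.114]]

```text
time_s: 7.35
position: [0.5989, 0.0422, 0.2116]
orientation: [-0.001, 0.681, 0.732, -0.001]
contact_force: [0.3, -0.3, -4.5]
grip_width: 0.262
grasp_force: 88.8
```

Run:
```python
from h import *
move([.6061,.1076,.15],down(4))
```

```text
shift [0.2157 0.0402 0.2054] turn [-0.0021 -0.0004  0.0011]
```

>>> step_arm:
  motion:
    - [[0.1,0.02,0.05],[0,0,0]]
    - [[0.2,0.04,0.12],[0,0,0]]
    - [[0.216,0.04,0.205],[0,0,0]]
    - [[0.216,0.04,0.205],[0,0,0]]
    - [[0.216,0.04,0.205],[0,0,0]]
    - [[0.216,0.04,0.205],[0,0,0]]

```text
time_s: 7.95
position: [0.608, 0.1055, 0.1538]
orientation: [0.001, 0.682, 0.731, 0.0]
contact_force: [0.8, -0.3, -3.3]
grip_width: 0.265
grasp_force: 88.8
```

Run:
```python
from h import *
d=eyes.get_image("wrist");W=cloud(d);im=d["image"];save("w4.png",im,1.5);np.savez("w4.npz",W=W,im=d["image"],K=d["K"],eye=d["eye"],q=d["orientation"])
s=sensors.sense();print(s["position"],s["contact_force"],s["torque"])
Rt=q2R(s["orientation"]);T=Rt.inv().apply(W.reshape(-1,3)-s["position"]).reshape(W.shape);Z=W[...,2]
m=(T[...,2]<.013)&(T[...,2]>0.002)&(T[...,0]>.03)&(T[...,0]<.09)&(np.abs(T[...,1])<.03);P=T[m];print("bar",np.percentile(P,[0,2,50,98,100],axis=0).round(4))
g=(T[...,0]>.03)&(T[...,0]<.11)&(np.abs(T[...,1])<.05)
for lo,hi in ((.085,.098),(.1,.107),(.113,.124)):
    P=T[g&(Z>lo)&(Z<hi)];print(lo,len(P),np.percentile(P,[0,2,50,98,100],axis=0).round(4)[:,:2].tolist() if len(P) else "")
```

```text
[0.60819181 0.10560079 0.15403167] [ 0.70537961  0.48316705 -4.01978555] [0.06628889 0.02218101 0.01852418]
bar [[ 0.03   -0.0193  0.0056]
 [ 0.031  -0.0182  0.0068]
 [ 0.0512  0.0008  0.0081]
 [ 0.069   0.0197  0.0098]
 [ 0.07    0.0208  0.0129]]
0.085 680 [[0.0675, -0.0248], [0.0687, -0.0245], [0.0714, -0.002], [0.0747, 0.0212], [0.0748, 0.0215]]
0.1 960 [[0.052, -0.0275], [0.0561, -0.0265], [0.0773, -0.0045], [0.081, 0.023], [0.0811, 0.0242]]
0.113 850 [[0.0521, -0.0364], [0.0529, -0.0359], [0.0671, 0.0269], [0.0802, 0.0328], [0.0808, 0.0331]]
```

View pics/w4.png

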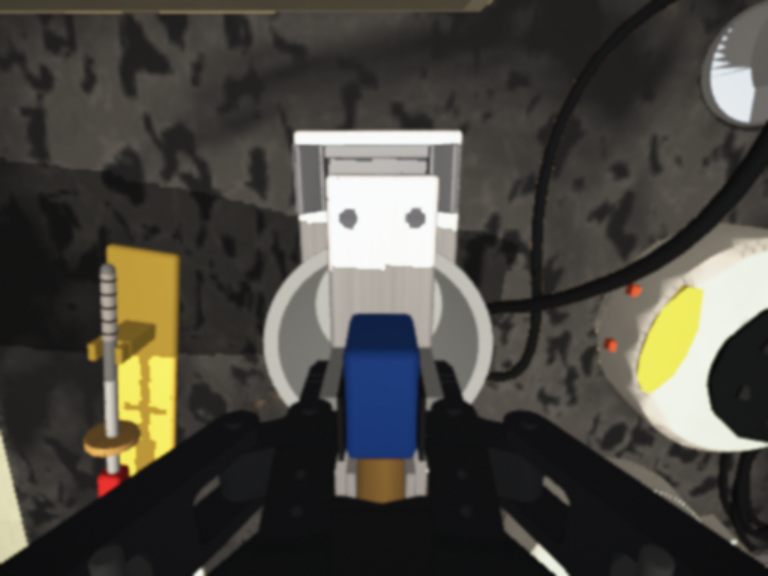

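>>> step_arm:
  motion:
    - [[0.0065,-0.0075,0],[0,0,0]]
    - [[0.0065,-0.0075,0.02],[0,0,0]]
    - [[0.0065,-0.0075,0.05],[0,0,0]]
    - [[0.0065,-0.0075,0.08],[0,0,0]]
    - [[0.0065,-0.0075,0.11],[0,0,0]]
    - [[0.0065,-0.0075,0.125],[0,0,0]]
    - [[0.0065,-0.0075,0.135],[0,0,0]]
    - [[0.0065,-0.0075,0.135],[0,0,0]]
    - [[0.0065,-0.0075,0.135],[0,0,0]]

```text
time_s: 8.9
position: [0.6051, 0.1086, 0.112]
orientation: [0.0, 0.682, 0.731, 0.0]
contact_force: [-0.6, 0.4, -4.1]
grip_width: 0.266
grasp_force: 89.4
```

Near the seat; 2 mm more, then check.

>>> step_arm:
  motion:
    - [[0,0,0.003],[0,0,0]]
    - [[0,0,0.006],[0,0,0]]
    - [[0,0,0.006],[0,0,0]]
    - [[0,0,0.006],[0,0,0]]

```text
time_s: 9.3
position: [0.6053, 0.1086, 0.1118]
orientation: [0.001, 0.682, 0.731, 0.0]
contact_force: [-5.2, -0.8, 8.2]
grip_width: 0.263
grasp_force: 90.9
```

```bash
cat > chk.py <<'E'
from h import *
import sys
d=eyes.get_image("wrist");W=cloud(d);im=d["image"];save(sys.argv[1]+".png",im,1.5);np.savez(sys.argv[1]+".npz",W=W,im=d["image"],K=d["K"],eye=d["eye"],q=d["orientation"])
s=sensors.sense();print(s["position"],s["contact_force"],s["torque"])
Rt=q2R(s["orientation"]);T=Rt.inv().apply(W.reshape(-1,3)-s["position"]).reshape(W.shape);Z=W[...,2]
g=(T[...,0]>.03)&(T[...,0]<.11)&(np.abs(T[...,1])<.05)
for lo,hi in ((.098,.109),(.113,.124)):
    P=W[g&(Z>lo)&(Z<hi)];Q=T[g&(Z>lo)&(Z<hi)];print(lo,len(P),np.percentile(Q,[0,2,50,98,100],axis=0).round(4)[:,:2].tolist(),np.percentile(P[:,2],[2,50,98]))
E
python3 chk.py w5
```

```text
[0.60526846 0.10862272 0.11179234] [-4.90171355 -0.63967544  7.75703712] [ 0.00849542  1.2161782  -0.00891434]
0.098 7511 [[0.03, -0.0264], [0.0312, -0.024], [0.0569, 0.001], [0.0771, 0.0268], [0.0776, 0.029]] [0.10186667 0.10395137 0.10823651]
0.113 1394 [[0.0491, -0.0335], [0.0499, -0.0329], [0.0641, 0.0298], [0.0774, 0.0357], [0.0779, 0.0363]] [0.11314535 0.11537013 0.11731816]
```

>>> step_arm:
  motion:
    - [[0,0,-0.006],[0,0,0]]
    - [[0,0,-0.006],[0,0,0]]
    - [[0,0,-0.006],[0,0,0]]
    - [[0,0,-0.006],[0,0,0]]
    - [[0,0,-0.006],[0,0,0]]
    - [[0,0,-0.1],[0,0,0]]
    - [[0,0,-0.25],[0,0,0]]
    - [[0,0,-0.4],[0,0,0]]
    - [[0,0,-0.5],[0,0,0]]
    - [[0,0,-0.5],[0,0,0]]
  gripper: 0

```text
time_s: 10.35
position: [0.6069, 0.1085, 0.2656]
orientation: [0.003, 0.682, 0.731, 0.003]
contact_force: [1.1, -0.2, 0.5]
grip_width: 1.003
grasp_force: 0.0
```

>>> step_arm:
  motion:
    - [[-0.05,-0.08,-0.1],[0,0,0]]
    - [[-0.15,-0.2,-0.15],[0,0,0]]
    - [[-0.3,-0.35,-0.15],[0,0,0]]
    - [[-0.35,-0.35,-0.15],[0,0,0]]
    - [[-0.35,-0.35,-0.15],[0,0,0]]

```text
time_s: 10.85
position: [0.5065, -0.0058, 0.3047]
orientation: [0.0, 0.683, 0.73, -0.0]
contact_force: [-0.1, 0.7, 0.2]
grip_width: 0.997
grasp_force: 0.0
```

Run:
```python
from h import *
d=eyes.get_image("wrist");W=cloud(d);im=d["image"];save("w6.png",im,1.5);np.savez("w6.npz",W=W,im=d["image"],K=d["K"],eye=d["eye"],q=d["orientation"])
s=sensors.sense();print(s["position"],s["joint_pos"])
c0=np.array([.6092,.0627]);th=np.radians(4);ex=np.array([np.cos(th),np.sin(th)]);ey=np.array([-ex[1],ex[0]])
q=W[...,:2]-c0;X=q@ex;Y=q@ey;Z=W[...,2]
# bar plate plane
m=(np.abs(X)<.025)&(np.abs(Y)<.125)&(Z>.095)&(Z<.111);P=np.c_[X[m],Y[m],Z[m]]
c=np.linalg.lstsq(np.c_[P[:,:2],np.ones(len(P))],P[:,2],rcond=None)[0];print("bar plane",m.sum(),c)
print("bar",np.percentile(P,[0,1,50,99,100],axis=0).round(4).tolist(),cv2.minAreaRect((P[:,:2]*1000).astype(np.float32)))
for n,s_ in(("or",-1),("gr",1)):
    k=(s_*Y>.085)&(s_*Y<.14)&(np.abs(X)<.05)&(Z>.113)&(Z<.124)
    if k.sum(): print(n,k.sum(),X[k].min(),X[k].max(),Y[k].min(),Y[k].max())
m=mask(im,"blue")&(Z>.13)&(np.hypot(X,Y)<.13);print("blue",W[m].mean(0) if m.any() else "",X[m].mean(),Y[m].mean())
# rod
n=np.hypot(W[...,0]-.419,W[...,1]+.02)<.16
m=mask(im,"red")&n&(Z>.03);print("red",rect(m,(0,0,512,384),d,.053))
y=n&mask(im,"yellow");print("yellow",rect(y,(0,0,512,384),d,.008))
m=n&(Z>.030)&(Z<.075)
print(m.sum())
for l in ["collar_face","gauge_tip","gauge_rod"]:
    for r in nets.boxes_of("wrist",l)[:2]:
        u,v=np.round(r["position"]).astype(int);print(l,round(r["p"],2),u,v,W[v,u].round(3),plane([u,v],d,.045).round(3))
```

```text
[ 0.50707605 -0.00460043  0.30463473] [-2.67579940e-01 -1.47682152e-01 -1.68975568e-02  1.70164359e+00
  1.09853264e-04  1.23586206e+00]
bar plane 5371 [0.00386944 0.00027175 0.10352286]
bar [[-0.025, -0.1241, 0.095], [-0.0233, -0.121, 0.0958], [-0.0058, 0.0247, 0.1039], [0.0241, 0.119, 0.1088], [0.025, 0.1204, 0.111]] ((0.0040569305419921875, -1.8489837646484375), (49.938690185546875, 244.54615783691406), 0.000578517559915781)
or 191 -0.03390728982894512 0.035599424135725276 -0.12310462197083322 -0.0948315248402666
gr 259 -0.034252827997717825 0.03516834246228402 0.09470124313099493 0.11695188480929675
blue [0.60394062 0.10831575 0.13927749] -0.0020645765495627155 0.045871509838208896
red (array([ 0.4222, -0.0868]), array([79.4, 14.6]), np.float32(-7.09), 443)
yellow (array([ 0.4372, -0.0933]), array([78. , 16.9]), np.float32(-5.76), 296)
1585
collar_face 0.58 196 168 [ 0.427 -0.02   0.063] [[ 0.424 -0.025  0.045]]
collar_face 0.47 321 104 [0.602 0.077 0.012] [[0.594 0.077 0.045]]
gauge_tip 0.68 198 168 [ 0.43  -0.02   0.063] [[ 0.426 -0.024  0.045]]
gauge_tip 0.54 349 140 [0.61  0.039 0.133] [[0.641 0.031 0.045]]
gauge_rod 0.84 199 169 [ 0.431 -0.022  0.061] [[ 0.428 -0.026  0.045]]
```

View pics/w6.png

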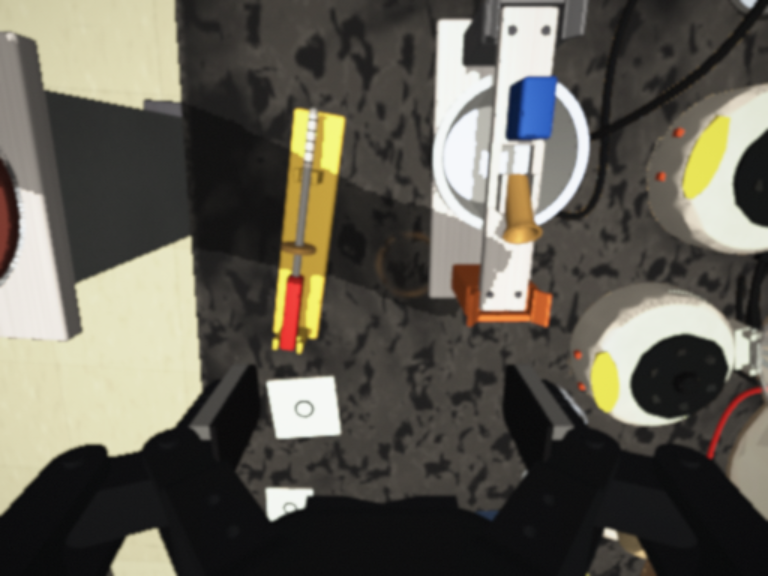

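Run:
```python
from h import *
L=np.load("w6.npz");W=L["W"];im=L["im"];d=dict(K=L["K"],eye=L["eye"],orientation=L["q"])
m=mask(im,"red");m[:, :170]=False;m[:170]=False
v,u=np.nonzero(m&(np.hypot(W[...,0]-.42,W[...,1]+.08)<.06))
# rod line: red handle centre line rows + tip pixel (313,112)/1.5 and shaft (299,260)/1.5
a=plane([[291/1.5,314/1.5],[299/1.5,262/1.5],[313/1.5,112/1.5]],d,.045)
print(a, [np.degrees(np.arctan2(-(b-a[0])[0],(b-a[0])[1])) for b in a[1:]])
move([.4215,-.082,.15],down(-6)); move([.4215,-.082,.026],down(-6))
```

```text
[[ 0.42079746 -0.0898392   0.045     ]
 [ 0.42853179 -0.03439372  0.045     ]
 [ 0.43981314  0.10360186  0.045     ]] [np.float64(-7.941196544824044), np.float64(-5.614263702437276)]
shift [-0.243  -0.3049  0.5153] turn [-0.0004 -0.0003  0.1115]
shift [-0.2432 -0.3047  0.9286] turn [-0.0004 -0.0003  0.1115]
```

>>> step_arm:
  motion:
    - [[-0.12,-0.15,0.12],[0,0,0.08]]
    - [[-0.2,-0.25,0.25],[0,0,0.11]]
    - [[-0.243,-0.305,0.38],[0,0,0.11]]
    - [[-0.243,-0.305,0.515],[0,0,0.11]]
    - [[-0.243,-0.305,0.65],[0,0,0.11]]
    - [[-0.243,-0.305,0.78],[0,0,0.11]]
    - [[-0.243,-0.305,0.88],[0,0,0.11]]
    - [[-0.243,-0.305,0.925],[0,0,0.11]]
    - [[-0.243,-0.305,0.925],[0,0,0.11]]
    - [[-0.243,-0.305,0.925],[0,0,0.11]]

```text
time_s: 12.05
position: [0.4222, -0.0826, 0.0289]
orientation: [0.0, 0.742, 0.67, 0.0]
contact_force: [1.2, -0.1, -0.7]
grip_width: 1.001
grasp_force: 0.0
```

>>> step_arm:
  motion:
    - [[0,0,0],[0,0,0]]
    - [[0,0,0],[0,0,0]]
    - [[0,0,0],[0,0,0]]
    - [[0,0,0],[0,0,0]]
    - [[0,0,0],[0,0,0]]
    - [[0,0,0],[0,0,0]]
    - [[0,0,0],[0,0,0]]
    - [[0,0,0],[0,0,0]]
  gripper: 1
  force: 60

```text
time_s: 12.85
position: [0.4217, -0.0827, 0.028]
orientation: [0.0, 0.743, 0.67, 0.0]
contact_force: [-0.4, 0.8, 5.5]
grip_width: 0.176
grasp_force: 59.0
```

>>> step_arm:
  motion:
    - [[0,0,-0.04],[0,0,0]]
    - [[0,0,-0.1],[0,0,0]]
    - [[0,0,-0.2],[0,0,0]]
    - [[0,0,-0.35],[0,0,0]]
    - [[0,0,-0.5],[0,0,0]]
    - [[0,0,-0.65],[0,0,0]]
    - [[0,0,-0.75],[0,0,0]]
    - [[0,0,-0.75],[0,0,0]]
    - [[0,0,-0.75],[0,0,0]]

```text
time_s: 13.75
position: [0.4214, -0.0827, 0.253]
orientation: [0.0, 0.743, 0.67, 0.0]
contact_force: [0.2, 0.3, -0.9]
grip_width: 0.177
grasp_force: 58.6
```

```bash
cat > rodchk.py <<'E'
from h import *
import sys
d=eyes.get_image("wrist");W=cloud(d);im=d["image"];save(sys.argv[1]+".png",im,1.5);np.savez(sys.argv[1]+".npz",W=W,im=d["image"],K=d["K"],eye=d["eye"],q=d["orientation"])
s=sensors.sense();print(s["position"],s["contact_force"],s["torque"],s["joint_pos"].round(3),s["grasp_force"])
Rt=q2R(s["orientation"]);T=Rt.inv().apply(W.reshape(-1,3)-s["position"]).reshape(W.shape)
m=(T[...,2]>-.06)&(T[...,2]<.03)&(np.abs(T[...,1])<.012)&(T[...,0]>.075)&(T[...,0]<.25)
P=T[m];print("shaft",len(P),P[:,0].min(),P[:,0].max())
A=np.c_[P[:,0],np.ones(len(P))];
for i in(1,2):
    k=np.ones(len(P),bool)
    for _ in range(3):
        c=np.linalg.lstsq(A[k],P[k,i],rcond=None)[0];r=np.abs(P[:,i]-A@c);k=r<.004
    print("yz"[i-1],c,k.sum())
m=(T[...,2]>-.06)&(T[...,2]<.03)&(np.abs(T[...,1])<.025)&(np.abs(T[...,1])>.008)&(T[...,0]>.04)&(T[...,0]<.09)
if m.any(): print("collar",m.sum(),np.percentile(T[m],[2,50,98],axis=0).round(4).tolist())
red=mask(im,"red")&(np.abs(T[...,1])<.02)&(np.abs(T[...,2])<.06);print("red x max",np.percentile(T[red][:,0],[50,98,100]) if red.any() else 0)
E
python3 rodchk.py w7
```

```text
[ 0.42102952 -0.08244614  0.25192837] [ 0.40797172 -0.21555534 -0.83270363] [-0.05205431  0.03854265 -0.01962378] [-0.5   -0.414 -0.335  1.651  0.     1.173] 58.570743799209595
shaft 2080 0.07523468448513489 0.11452401418779902
y [-0.00099496  0.00078056] 2079
z [ 0.00468755 -0.02132715] 2075
collar 656 [[0.06, -0.0149, -0.0329], [0.0636, 0.0089, -0.0285], [0.0658, 0.0168, -0.0084]]
red x max [0.00338282 0.0341612  0.03510828]
```

View pics/w7.png

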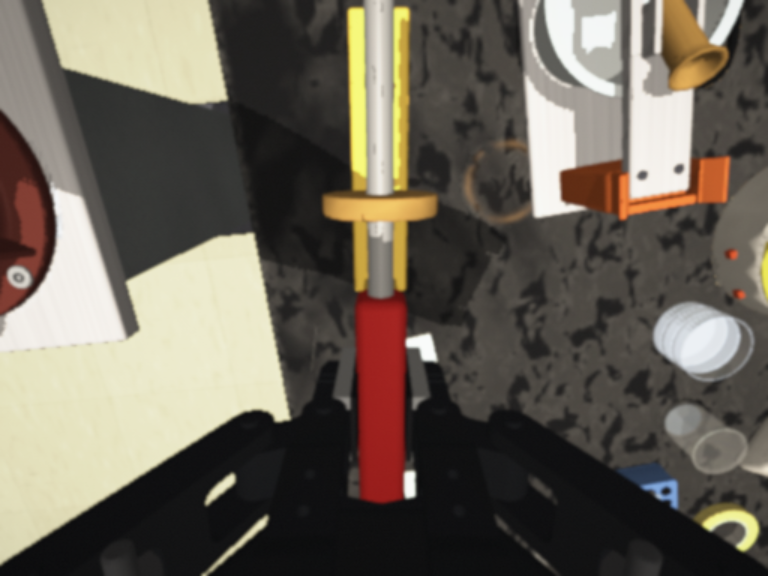

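```bash
cat > tube.py <<'E'
from h import *
import sys
L=np.load(sys.argv[1]+".npz");W=L["W"];im=L["im"];d=dict(K=L["K"],eye=L["eye"],orientation=L["q"])
c0=np.array([.6092,.0627]);th=np.radians(4);ex=np.array([np.cos(th),np.sin(th)]);ey=np.array([-ex[1],ex[0]])
q=W[...,:2]-c0;X=q@ex;Y=q@ey;Z=W[...,2]
for a,b in((-.09,-.065),(.07,.09)):
    r=[]
    m=(Y>a)&(Y<b)&(np.abs(X)<.04)&(Z>.099)&(Z<.109)
    for v in np.unique(np.nonzero(m)[0]):
        x=X[v][m[v]];
        if len(x)>15:r.append((x.min(),x.max()))
    r=np.array(r); print("edges",a,b,len(r),np.median(r,0) if len(r) else "", np.median(r.mean(1)) if len(r) else "")
hs=cv2.cvtColor(im,cv2.COLOR_RGB2HSV).astype(int)
br=(hs[...,0]>8)&(hs[...,0]<24)&(hs[...,1]>90)&(np.abs(X)<.03)&(Y>-.07)&(Y<.01)&(Z>.108)
P=np.c_[X[br],Y[br],Z[br]];print("brass",len(P),np.percentile(P,[1,50,99],axis=0).round(4).tolist())
for a in np.arange(-.06,0,.01):
    k=(P[:,1]>a)&(P[:,1]<a+.01)
    if k.sum()>5:
        p=P[k];t=p[np.argsort(-p[:,2])[:8]];print(round(a,3),k.sum(),"x",p[:,0].min().round(4),p[:,0].max().round(4),"ztop",t.mean(0).round(4))
E
python3 tube.py w6
python3 - <<'E'
from h import *
move([.56,-.05,.28],down(4))
E
```

```text
edges -0.09 -0.065 19 [-0.02092943  0.01780315] -0.001571628550510417
edges 0.07 0.09 20 [-0.02003947  0.01880863] -0.0005292408915640225
brass 788 [[-0.0132, -0.0486, 0.11], [-0.0016, -0.0261, 0.1261], [0.0112, 0.0004, 0.1445]]
-0.05 160 x -0.0146 0.0127 ztop [ 0.0022 -0.0414  0.1354]
-0.04 163 x -0.0146 0.0123 ztop [-0.002  -0.0332  0.1449]
-0.03 168 x -0.0111 0.0076 ztop [-0.0013 -0.0293  0.1379]
-0.02 157 x -0.0099 0.0098 ztop [-0.0008 -0.0192  0.1284]
-0.01 123 x -0.0085 0.0097 ztop [-0.0011 -0.009   0.1198]
shift [ 0.1552  0.4496 -0.0939] turn [-0.0006 -0.0003 -0.1099]
```

```bash
cat >> h.py <<'E'
BO=np.array([.608,.0636,.092]);BY=3.8
def ins(s,dx=0.,dn=0.):
    t=np.radians(BY);Rz=R.from_euler('z',t)
    a=Rz.apply([0,-np.cos(np.radians(40)),np.sin(np.radians(40))]);ex=Rz.apply([1,0,0])
    n=np.cross(a,ex) 
    G=BO+Rz.apply([0,-.005,.010]);C=G+s*a+dx*ex+dn*n
    x=-a;y=ex;z=np.cross(x,y);Rt=R.from_matrix(np.c_[x,y,z])*R.from_rotvec([0,0.0047,0])
    return C-Rt.apply([.066,0,-.0168]),Rt
E
python3 - <<'E'
from h import *
for s in (.265,.205,.05):
    p,Rt=ins(s);print(s,p.round(4),Rt.as_matrix()[:,2].round(3))
p,Rt=ins(.265);move(p,Rt)
E
```

```text
0.265 [ 0.6259 -0.2053  0.3016] [ 0.042 -0.638 -0.769]
0.205 [ 0.6228 -0.1594  0.263 ] [ 0.042 -0.638 -0.769]
0.05 [ 0.6149 -0.041   0.1634] [ 0.042 -0.638 -0.769]
shift [-0.3372  0.7211 -0.1664] turn [-0.0379 -0.4407 -0.1032]
```

>>> step_arm:
  motion:
    - [[-0.1,0.08,-0.1],[0,0,0]]
    - [[-0.2,0.2,-0.166],[-0.004,-0.044,-0.01]]
    - [[-0.3,0.33,-0.166],[-0.012,-0.132,-0.031]]
    - [[-0.337,0.47,-0.166],[-0.019,-0.22,-0.052]]
    - [[-0.337,0.6,-0.166],[-0.027,-0.308,-0.072]]
    - [[-0.337,0.7,-0.166],[-0.034,-0.397,-0.093]]
    - [[-0.337,0.721,-0.166],[-0.038,-0.441,-0.103]]
    - [[-0.337,0.721,-0.166],[-0.038,-0.441,-0.103]]
    - [[-0.337,0.721,-0.166],[-0.038,-0.441,-0.103]]
    - [[-0.337,0.721,-0.166],[-0.038,-0.441,-0.103]]

```text
time_s: 14.8
position: [0.6255, -0.206, 0.3027]
orientation: [0.248, 0.643, 0.686, -0.232]
contact_force: [0.4, -0.8, -1.5]
grip_width: 0.177
grasp_force: 58.9
```

```bash
python3 - <<'E'
from h import *
s=sensors.sense();print(s["position"],s["joint_pos"].round(3))
for k in (.265,.205,.17): move(*ins(k))
d=eyes.get_image("wrist");W=cloud(d);np.savez("w8.npz",W=W,im=d["image"],K=d["K"],eye=d["eye"],q=d["orientation"]);save("w8.png",d["image"],1.5)
E
python3 tube.py w8
```

```text
[ 0.625502   -0.20602472  0.30273218] [-0.234  0.044  0.03   1.316 -0.656  1.19 ]
shift [0.0042 0.0013 0.0014] turn [ 0.0001 -0.0003 -0.0014]
shift [0.2042 0.0009 0.0024] turn [ 0.0001 -0.0003 -0.0014]
shift [0.3208 0.0006 0.0031] turn [ 0.0001 -0.0003 -0.0014]
edges -0.09 -0.065 0  
edges 0.07 0.09 0  Traceback (most recent call last):
  File "tube.py", line 15, in <module>
    P=np.c_[X[br],Y[br],Z[br]];print("brass",len(P),np.percentile(P,[1,50,99],axis=0).round(4).tolist())
                                                    ~~~~~~~~~~~~~^^^^^^^^^^^^^^^^^^^^
    return _quantile_unchecked(
        a, q, axis, out, overwrite_input, method, keepdims, weights)
    return _ureduce(a,
                    func=_quantile_ureduce_func,
    ...<5 lines>...
                    overwrite_input=overwrite_input,
                    method=method)
    r = func(a, **kwargs)
    result = _quantile(arr,
                       quantiles=q,
    ...<2 lines>...
                       out=out,
                       weights=wgt)
    slices_having_nans = np.isnan(arr[-1, ...])
                                  ~~~^^^^^^^^^
IndexError: index -1 is out of bounds for axis 0 with size 0
```

View pics/w8.png

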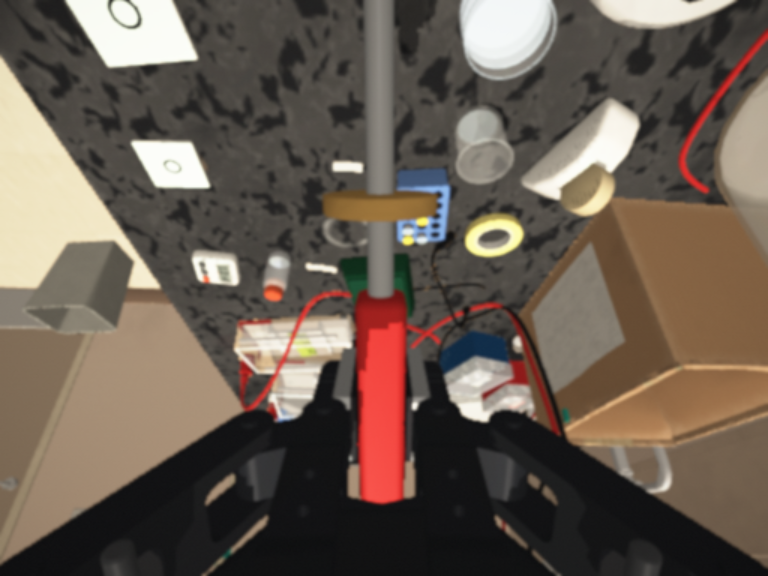

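>>> step_arm:
  motion:
    - [[0.08,0.001,0.002],[0,0,0]]
    - [[0.18,0.001,0.002],[0,0,0]]
    - [[0.23,0.001,0.003],[0,0,0]]
    - [[0.26,0.001,0.003],[0,0,0]]
    - [[0.29,0.001,0.003],[0,0,0]]
    - [[0.32,0.001,0.003],[0,0,0]]
    - [[0.35,0.001,0.003],[0,0,0]]
    - [[0.35,0.001,0.003],[0,0,0]]
    - [[0.35,0.001,0.003],[0,0,0]]

```text
time_s: 15.75
position: [0.6213, -0.1255, 0.2346]
orientation: [0.249, 0.643, 0.686, -0.232]
contact_force: [0.2, 0.5, -0.3]
grip_width: 0.177
grasp_force: 58.9
```

Run:
```python
from h import *
s=sensors.sense();print(s["position"],s["contact_force"],s["torque"])
for k in (.16,.09,.05): move(*ins(k))
d=eyes.get_image("wrist");W=cloud(d);np.savez("w9.npz",W=W,im=d["image"],K=d["K"],eye=d["eye"],q=d["orientation"]);save("w9.png",d["image"],1.5)
d=eyes.get_image("scene");save("s9.png",d["image"][130:240,130:330],4)
Rt=q2R(s["orientation"]);T=Rt.inv().apply(W.reshape(-1,3)-s["position"]).reshape(W.shape)
m=(T[...,0]>.14)&(T[...,0]<.24)&(np.abs(T[...,1])<.03)&(T[...,2]<.04)
P=T[m];print(m.sum())
for a in np.arange(.14,.24,.01):
    k=(P[:,0]>a)&(P[:,0]<a+.01)
    if k.sum():print(round(a,2),k.sum(),P[k].min(0).round(4),P[k].max(0).round(4))
```

```text
[ 0.62129786 -0.1254587   0.23462084] [ 0.23625689  0.46011749 -0.26952027] [ 0.65700736  0.03870801 -0.026836  ]
shift [ 0.0023 -0.0025  0.0003] turn [ 0.0006  0.0007 -0.0005]
shift [ 0.2356 -0.0026  0.0011] turn [ 0.0006  0.0007 -0.0005]
shift [ 0.3689 -0.0027  0.0016] turn [ 0.0006  0.0007 -0.0005]
0
```

View pics/s9.png

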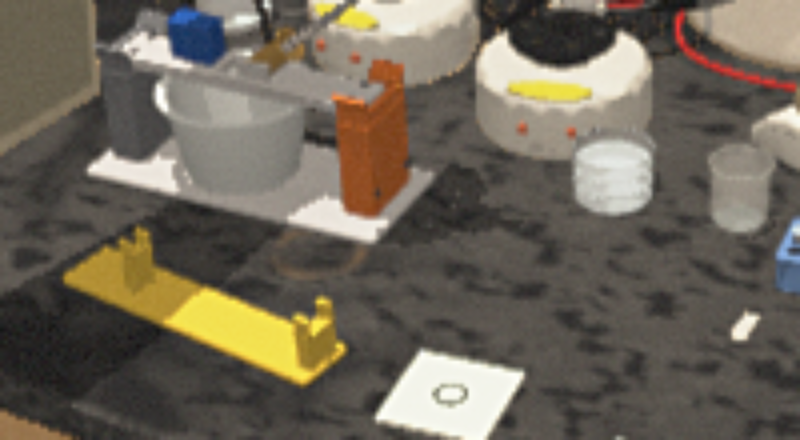

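>>> step_arm:
  motion:
    - [[0.03,-0.0025,0.001],[0,0,0]]
    - [[0.06,-0.0025,0.001],[0,0,0]]
    - [[0.1,-0.0025,0.001],[0,0,0]]
    - [[0.14,-0.0025,0.001],[0,0,0]]
    - [[0.18,-0.0025,0.001],[0,0,0]]
    - [[0.22,-0.0025,0.001],[0,0,0]]
    - [[0.22,-0.0025,0.001],[0,0,0]]
    - [[0.22,-0.0025,0.001],[0,0,0]]

```text
time_s: 16.65
position: [0.6172, -0.0748, 0.1918]
orientation: [0.249, 0.642, 0.687, -0.232]
contact_force: [0.7, 0.3, -1.1]
grip_width: 0.175
grasp_force: 58.9
```

```bash
cat > t.py <<'E'
from h import *
import sys
s=sensors.sense();print(s["position"],s["contact_force"],s["torque"])
for k in (.09,.05): move(*ins(k))
d=eyes.get_image("wrist");W=cloud(d)
Rt=q2R(s["orientation"]);T=Rt.inv().apply(W.reshape(-1,3)-s["position"]).reshape(W.shape)
hs=cv2.cvtColor(d["image"],cv2.COLOR_RGB2HSV).astype(int)
br=(hs[...,0]>8)&(hs[...,0]<24)&(hs[...,1]>90)
m=(T[...,0]>.055)&(T[...,0]<.17)&(np.abs(T[...,1])<.03)&(np.abs(T[...,2]+.017)<.04)&br
P=T[m]
for a in np.arange(.05,.17,.005):
    k=(P[:,0]>a)&(P[:,0]<a+.005)
    if k.sum():print(round(a,3),k.sum(),P[k].min(0).round(4),P[k].max(0).round(4))
E
python3 t.py
```

```text
[ 0.61718845 -0.07478573  0.1918491 ] [ 0.7374994   0.31666987 -1.10496498] [ 0.63980125  0.04049038 -0.01868962]
shift [0.0142 0.     0.0001] turn [ 0.0005  0.0007 -0.    ]
shift [0.1475 0.     0.0005] turn [ 0.0005  0.0007 -0.    ]
0.055 1 [ 0.06   -0.0059 -0.0301] [ 0.06   -0.0059 -0.0301]
0.06 926 [ 0.0601 -0.0164 -0.0342] [ 0.065   0.0175 -0.0149]
0.065 495 [ 0.065  -0.0159 -0.0343] [ 0.0662  0.0166 -0.0053]
0.07 8 [ 0.0715 -0.0033 -0.0193] [ 0.0743 -0.0033 -0.0173]
0.105 12 [ 0.1076 -0.0053 -0.0322] [ 0.11    0.0122 -0.0133]
0.11 937 [ 0.11   -0.0193 -0.0316] [0.115  0.015  0.0228]
0.115 44 [ 0.115  -0.0064 -0.0113] [ 0.1165  0.0082 -0.0072]
```

>>> step_arm:
  motion:
    - [[0.04,0,0],[0,0,0]]
    - [[0.08,0,0],[0,0,0]]
    - [[0.11,0,0],[0,0,0]]
    - [[0.125,0,0],[0,0,0]]
    - [[0.135,0,0],[0,0,0]]
    - [[0.142,0,0],[0,0,0]]
    - [[0.142,0,0],[0,0,0]]
    - [[0.142,0,0],[0,0,0]]

```text
time_s: 17.5
position: [0.6151, -0.0425, 0.1651]
orientation: [0.249, 0.643, 0.686, -0.232]
contact_force: [0.1, -0.3, -1.2]
grip_width: 0.172
grasp_force: 58.9
```

```bash
python3 t.py
```

```text
[ 0.61514546 -0.04254706  0.16505486] [ 0.14956822 -0.2800974  -1.1873976 ] [0.64164928 0.01111813 0.01288298]
shift [-0.1257 -0.0002  0.0004] turn [ 0.0006  0.0007 -0.0008]
shift [ 0.0076 -0.0003  0.0008] turn [ 0.0006  0.0007 -0.0008]
0.06 889 [ 0.0602 -0.0165 -0.0343] [ 0.065   0.0173 -0.0158]
0.065 704 [ 0.065  -0.016  -0.0338] [ 0.07    0.0167 -0.0045]
0.07 812 [ 0.07   -0.0194 -0.0323] [0.0749 0.0143 0.0221]
0.075 653 [ 0.0752 -0.0195 -0.0293] [0.08   0.0119 0.0183]
0.08 658 [ 0.08   -0.0193 -0.0283] [0.085  0.0105 0.0153]
0.085 679 [ 0.085  -0.0092 -0.0287] [ 0.09    0.0109 -0.0169]
0.09 725 [ 0.09   -0.0092 -0.0285] [ 0.095   0.0108 -0.0176]
0.095 734 [ 0.095  -0.009  -0.0284] [ 0.1     0.0105 -0.0182]
0.1 759 [ 0.1    -0.0088 -0.0285] [ 0.105   0.0107 -0.0189]
0.105 804 [ 0.105  -0.0091 -0.0286] [ 0.11    0.0107 -0.0177]
0.11 388 [ 0.11   -0.009  -0.0284] [ 0.114   0.0106 -0.0175]
```

>>> step_arm:
  motion:
    - [[0.004,0,0],[0,0,0]]
    - [[0.007,0,0],[0,0,0]]
    - [[0.01,0,0],[0,0,0]]
    - [[0.01,0,0],[0,0,0]]
    - [[0.01,0,0],[0,0,0]]

```text
time_s: 18.05
position: [0.615, -0.0406, 0.1635]
orientation: [0.249, 0.643, 0.686, -0.232]
contact_force: [-0.9, -3.1, 3.2]
grip_width: 0.176
grasp_force: 58.9
```

>>> step_arm:
  motion:
    - [[-0.01,0,0],[0,0,0]]
    - [[-0.04,0,0],[0,0,0]]
    - [[-0.09,0,0],[0,0,0]]
    - [[-0.16,0,0],[0,0,0]]
    - [[-0.23,0,0],[0,0,0]]
    - [[-0.3,0,0],[0,0,0]]
    - [[-0.37,0,0],[0,0,0]]
    - [[-0.44,0,0],[0,0,0]]
    - [[-0.54,0,0],[0,0,0]]
    - [[-0.7,0,0],[0,0,0]]

```text
time_s: 19.05
position: [0.6248, -0.2014, 0.2968]
orientation: [0.248, 0.642, 0.687, -0.232]
contact_force: [1.1, 1.4, -1.0]
grip_width: 0.175
grasp_force: 58.9
```

>>> step_arm:
  motion:
    - [[0,0,0],[0,0,0]]
    - [[0,0,0],[0,0,0]]

```text
time_s: 19.25
position: [0.6252, -0.2024, 0.2986]
orientation: [0.249, 0.644, 0.686, -0.232]
contact_force: [-0.2, 0.2, -0.6]
grip_width: 0.177
grasp_force: 58.9
```

Run:
```python
from h import *
s=sensors.sense();print(s["position"],s["contact_force"])
tile=np.array([.4288,-.2266,.08])
for th in (4,-10):
    Rt=down(th);tgt=tile-Rt.apply([.191,0,-.0165]);print(tgt)
    move(tgt+[0,0,.15],Rt)
d=eyes.get_image("top");np.savez("t2.npz",W=cloud(d),im=d["image"],K=d["K"],eye=d["eye"],q=d["orientation"])
W=cloud(d);c0=np.array([.608,.0636]);t=np.radians(4);q=W[...,:2]-c0;X=q@[np.cos(t),np.sin(t)];Y=q@[-np.sin(t),np.cos(t)];Z=W[...,2]
m=(np.abs(X)<.015)&(np.abs(Y)<.11)&(Z>.09)&(Z<.115);P=np.c_[X[m],Y[m],Z[m]];print(m.sum(),np.linalg.lstsq(np.c_[P[:,:2],np.ones(len(P))],P[:,2],rcond=None)[0])
b=mask(d["image"],"blue")&(np.hypot(X,Y)<.12)&(Z>.12);print("blue",X[b].mean(),Y[b].mean(),b.sum())
```

```text
[ 0.62524097 -0.20235008  0.298639  ] [-0.17483762  0.20444632 -0.56239952]
[ 0.44212349 -0.41713473  0.0635    ]
shift [-0.3385 -0.6561  0.6486] turn [ 0.0007  0.4422 -0.0041]
[ 0.3956332  -0.41469828  0.0635    ]
shift [-0.3249 -0.8102  0.6367] turn [0.0548 0.4398 0.1452]
306 [-0.03813947  0.00545838  0.10573827]
blue -0.0012563334539308932 0.04126057706905009 100
```

>>> step_arm:
  motion:
    - [[-0.1,-0.05,0.0],[0,0.04,0]]
    - [[-0.2,-0.15,0.05],[0,0.12,0]]
    - [[-0.3,-0.25,0.15],[0,0.21,0]]
    - [[-0.338,-0.38,0.28],[0,0.3,0]]
    - [[-0.338,-0.5,0.4],[0,0.38,0]]
    - [[-0.338,-0.6,0.52],[0,0.43,0]]
    - [[-0.338,-0.656,0.62],[0,0.442,-0.004]]
    - [[-0.338,-0.656,0.649],[0,0.442,-0.004]]
    - [[-0.338,-0.656,0.649],[0,0.442,-0.004]]
    - [[-0.338,-0.656,0.649],[0,0.442,-0.004]]

```text
time_s: 20.3
position: [0.4435, -0.415, 0.2127]
orientation: [-0.0, 0.681, 0.733, -0.0]
contact_force: [0.5, 0.6, -1.3]
grip_width: 0.174
grasp_force: 58.9
```

```bash
python3 rodchk.py w10
python3 - <<'E'
from h import *
Rt=down(4);move(np.array([.4288,-.2266,.085])-Rt.apply([.191,0,-.0165]),Rt)
E
```

```text
[ 0.44380177 -0.41500678  0.21344169] [-0.68621939  0.51667221 -0.30930285] [-0.01721316 -0.0084022   0.06539788] [-9.660e-01  1.230e-01  8.500e-02  1.532e+00 -1.000e-03  5.300e-01] 58.88142228126526
shaft 2058 0.07529032557427154 0.1145181799866008
y [-0.00622683  0.00042298] 2058
z [ 0.00042589 -0.01934502] 2057
collar 652 [[0.06, -0.0157, -0.0309], [0.0637, 0.0082, -0.0267], [0.0658, 0.016, -0.0067]]
red x max [0.00354134 0.03430533 0.03507383]
shift [-0.0061 -0.006   0.4831] turn [-0.0001  0.0008  0.0028]
```

Rod still held straight and level; descend.

>>> step_arm:
  motion:
    - [[-0.006,-0.006,0.08],[0,0,0]]
    - [[-0.006,-0.006,0.2],[0,0,0]]
    - [[-0.006,-0.006,0.32],[0,0,0]]
    - [[-0.006,-0.006,0.42],[0,0,0]]
    - [[-0.006,-0.006,0.47],[0,0,0]]
    - [[-0.006,-0.006,0.483],[0,0,0]]
    - [[-0.006,-0.006,0.483],[0,0,0]]
    - [[-0.006,-0.006,0.483],[0,0,0]]
    - [[-0.006,-0.006,0.483],[0,0,0]]

```text
time_s: 21.25
position: [0.4414, -0.4191, 0.0693]
orientation: [0.001, 0.681, 0.732, -0.001]
contact_force: [-0.8, 0.3, -0.1]
grip_width: 0.178
grasp_force: 58.9
```

Run:
```python
from h import *
s=sensors.sense();Rt=q2R(s["orientation"]);print("tip",Rt.apply([.191,0,-.0155])+s["position"],s["grasp_force"],abs(s["joint_velocities"]).max(),s["contact_force"],s["time_s"])
print(ticket.hand_in())
```

```text
tip [ 0.42768019 -0.22853333  0.08432578] 58.92805516719818 0.008540713536078886 [-0.84420349  0.27093494 -0.13578335] 21.25
the job is handed in; nothing more can be done
None
```

I seated the bar and let go of it, slid the rod in until its collar stopped on the mouth, and drew it right out. I handed in at 21 s with the rod held level and its tip about 84 mm above the worktop over the middle of the larger tile; no verdict was returned.

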